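# Hang the pipe sample holder and load its foam

## Task

Hang the empty blue holder on the two screws of the white panel: pass its keyholes over the screw heads, then slide it down until the screws sit home in the narrow slots. Once it hangs, stand the grey pipe in the wide cutout of its foam insert and the brown pipe in the narrow one, both pushed all the way down, and leave everything hanging and standing there by itself.

Things in the scene. Friction and masses are not known exactly. Their poses are not given: they have to be found in the camera images.
- holder_grip (a point): Centre of the red grip block on top of the blue holder, which stands on its tray at the start (about 0.35 kg). Axes: x out of the holder's back (into the panel when hung), y along its width, z up. Block 12 mm thick (x), 40 wide (y), 34 high; pinch it across its thickness. It is 106 mm above the holder's underside and 6 mm in front (-x) of the plate's rear face.
- holder: The blue holder; origin: middle of the lower rear edge of its back plate; axes as holder_grip. Plate 150 mm wide, 90 high, 6 thick. The tray (24 mm high) reaches 90 mm forward (-x) and holds a dark foam insert, its top 32 mm above the underside.
- keyholes (a point): On the plate's rear face, midway between the centres of the round lower parts of the two keyholes; these lie at y = -55 and +55 mm, 24 mm across, 50 mm above the holder's underside. From each a slot 11 mm wide runs up, its closed top 26 mm above the round part's centre. Axes as the holder's.
- wide_cutout (a point): Centre of the mouth (at the foam's top face) of the wide round cutout in the holder's foam, for the grey pipe: 46 mm across, 24 mm deep with a floor; 47.5 mm in front of the plate's rear face, at y = +38 mm of the holder. Axes as the holder's.
- narrow_cutout (a point): The same for the narrow cutout, for the brown pipe: 38 mm across, 24 mm deep, at y = -38 mm of the holder.
- hang_panel: White upright panel fixed on the table, 190 mm wide, 16 thick, 112.5 high, with an aluminium foot (6 mm thick, reaching 35 mm forward). Origin: middle of its front face at table level; x into the panel, away from the robot, y along its width. Hung home, the plate lies on the face, the holder's underside is 30 mm and the grip centre 136 mm above the table.
- screws (a point): On the panel's front face, midway between its two screws, 102.5 mm above the table. Screws at y = -55 and +55 mm stand out towards -x: neck 7 mm thick and 8.5 mm long, then a flat head 17 mm across and 5 mm thick. Axes as the panel's. Heads pass when keyholes is at this height; then the holder slides down 22.5 mm.
- grey_pipe_center (a point): Centre (half-way up) of the light grey pipe with a thin dark ring near its top, standing upright and hollow: 42 mm outside diameter, 118 mm long, about 0.35 kg. z along its length.
- brown_pipe_center (a point): Centre (half-way up) of the brownish dark pipe, standing upright and hollow: 34 mm outside diameter, 88 mm long, about 0.19 kg. z along its length.
- crank_handle (a point): Obstacle: middle of the uppermost handle of the pipe saw's fixed three-armed crank, which juts out over the table. This handle lies along x, 60 mm long and 20 mm thick; the two others are about 120 mm lower and 65 mm to either side (y). Stay above or in front (-x) of it.
- grey_pipe: The grey pipe; origin at the centre of its lower end.
- brown_pipe: The brown pipe; origin at the centre of its lower end.
Not all that is in view belongs to the job. What is shaped like the brown_pipe but green is not meant. Leave any red look-alike of the grey_pipe alone.

How it is judged (in metres and radians):
On the way:
1. the empty holder hangs on the screws, slid down home, while both pipes are still out of it (z of holder_grip in the frame of hang_panel between 0.13 and 0.1415 m and x of holder_grip in the frame of hang_panel between -0.015 and 0.001 m and y of holder_grip in the frame of hang_panel between -0.008 and 0.008 m and angle between holder_grip's own z axis and vertical below 0.09 rad and angle between the x axis of holder_grip and the x axis of hang_panel, either way round below 0.1 rad and horizontal distance between each of grey_pipe_center, brown_pipe_center and wide_cutout above 0.05 m and horizontal distance between each of grey_pipe_center, brown_pipe_center and narrow_cutout above 0.05 m), for 0.2 s.
At the end, for the whole second after the job is handed in: Holder hangs home on both screws (grip centre 130 to 141.5 mm above table, 8 mm sideways, 0.09 rad upright, plate on panel within 8 mm and 0.1 rad); grey pipe in wide cutout, brown in narrow, each within 10 mm of centre, 5 mm of the floor, 0.18 rad of upright; all at rest (z of holder_grip in the frame of hang_panel between 0.13 and 0.1415 m and x of holder_grip in the frame of hang_panel between -0.015 and 0.001 m and y of holder_grip in the frame of hang_panel between -0.008 and 0.008 m and angle between holder_grip's own z axis and vertical below 0.09 rad and angle between the x axis of holder_grip and the x axis of hang_panel, either way round below 0.1 rad and horizontal distance between grey_pipe_center and wide_cutout below 0.01 m and angle between each of grey_pipe_center, brown_pipe_center's own z axis and vertical below 0.18 rad and z of grey_pipe_center in the frame of wide_cutout between 0.029 and 0.04 m and horizontal distance between brown_pipe_center and narrow_cutout below 0.01 m and z of brown_pipe_center in the frame of narrow_cutout between 0.014 and 0.025 m and linear speed of each of holder, grey_pipe, brown_pipe below 0.02 m/s); the robot touches nothing.
It also fails if it takes over 69 s, if anything falls off the work surface, if the arm or the gripper's body presses on something with over 40 N, if the wrist force passes 120 N, or if a joint passes its speed limit or range.

## Robot

A 6-joint arm with a two-finger parallel gripper is mounted at the origin on a cart in front of the work surface, level with it; the furniture and walls round the work are solid. World frame = base frame: x ahead of the robot, y to its left, z up, the work surface at z = 0. Lengths are in m, angles in degrees, forces in N, time in s.
With the tool pointing down it reaches from about 0.3 to 0.75 m from the base axis. Payload 8.5 kg.
Tool frame: the origin (TCP) lies midway between the tips of the shut fingers; the grasp point (between the pads) lies 19 mm behind it (env.tcp_to_grasp is the z of the grasp point in the tool frame, in m); z points along the fingers, y is the line along which they close (so a half turn about z gives the same grasp; the last joint's range is limited). The gripper opens to 85 mm and grips with 20 to 120 N. Pads are 22 mm wide; open, the fingers measure 114 mm over their backs; the gripper's body (76 mm by 85 mm) begins 54 mm behind the grasp point. The pads swing forward as they close: fully open they stand 13 mm farther back than shut.
Start: joints at [-78.512, 21.807, 74.336, -0, 83.858, -12.336], TCP at [0.222, -0.503, 0.231] pointing down, gripper open.
Joint ranges: [-178.18, 178.18], [-50.72, 133.34], [12.68, 142.11], [-81.47, 261.47], [9.98, 163.14], [-165.26, 165.26]. Speed limits (degrees/s): [136.94, 136.94, 180, 180, 180, 180].

## Interface

Orientations are given as a 3x3 rotation matrix whose columns are the frame's x, y, z axes.
In Python, from rig import env, imaging, job, models gives the robot as it stands. The module is installed in compiled form; this text tells all that it offers.
- The arm moves only by the tool jog_arm, never from a script. Its argument "plan" is text: rows parted by semicolons, each of 7 numbers parted by spaces: the turn, a rotation vector about the tool's x, y, z in degrees, then the shift along the tool's x, y, z in cm, then the closure in counts, from 0 (fully open) to 255 (shut). In form: rx ry rz x y z claw; .... A call has 1 to 10 rows; each row shifts and turns the commanded pose from where the row before left it, along the tool's axes as they then stand; what a row does not reach is not made up. A row lasts 1/12 s, in which the tool goes at most 41.7 mm and 7.16 degrees, less where a joint would pass 70% of its speed; a pose out of reach is approached as far as the arm can. A call with a gripper value outside its range is refused whole. The fingers move at their own pace and stop on an object; "grip_force" is the grip in N (left out, the last holds). Time passes only in rows, so rows that do not move let the fingers close. It gives the time, the measured TCP pose, the force, the opening and the grip force at its end, in the units of the state.
- env.observe(): the state, without advancing time (a new reading comes with each control period).
- imaging.get_image(name): name is "scene" or "top" or "wrist"; returns a dict with "pixels" (480x640x3 uint8, red, green, blue), "depth" (480x640 float32, m along the optical axis (not along the pixel's ray), 0 where there is no reading), "fov_y" (degrees; the focal length in pixels is half the picture's height over the tangent of half this angle, whatever the lens; pixels are square), "cx", "cy" (the principal point, pixels), "distortion" ([k1, k2, p1, p2, k3] as OpenCV has them; the pictures are not rectified), "world_from_camera" (4x4, takes a point from camera to world coordinates). Camera axes: x right, y down, z forward; pixel columns grow to the right and rows downward; lengths in m; the calibration is good to about 2 mm. A picture is of the moment at which its call begins.
- job.close_job(): hands the job in; it is judged then, once.
Trained networks look in the newest picture that a camera, given by its name, has taken for a name from the list of things; names that differ only in an ending like _2 or _b are one class to them, and where a whole thing is asked for, a point or a joint stands for the part that bears it (a point fixed in the world has none). Each returns a list of dicts, best first, with "confidence" (0 to 1); they miss things now and then, are a little off and sometimes report something else, mostly with a low value. They report only what shows in the picture. A call takes as long as a camera call. They do not tell look-alikes from the thing itself.
- models.outline_of(camera, query): "region" (480x640 bool, what is visible of it) and "bbox" ([centre column, centre row, width, height] in pixels, round what is visible of it).
- models.tip_of(camera, query): "at" ([column, row] in pixels: a listed point, or the origin of a listed thing).
The state is a dict: "time_s": time; "q": joint angles; "qvel": joint speeds; "joint_efforts": joint torques, N m; "position": TCP position; "tool_rot": TCP orientation; "ft_force": force on the tool from outside, world axes, zero at the start; "wrist_torque": the same for the moment, N m; "grip_width": finger opening in m; "gripper_force": force on a finger pad.
Only numpy, scipy, OpenCV 4.12 (cv2) and the standard library are available. Lean on these libraries where they do the work, as an engineer would, in place of code of your own. Each camera call takes 0.05 s, during which the arm holds its last target. There are 200 camera calls.

## Working session

There is one attempt and no reset: what is moved stays moved. The work goes in short steps, Python scripts to look and compute and a tool call to move; the robot and the scene stay as the last step left them, time stands still between calls to the robot, and variables do not carry over. Pictures are saved under pics/ and viewed, at most 10 in all, crops included, and the job is handed in when it is done.

Besides the shell and the picture viewer there is one more tool, called as name(argument=value, ...) on one line, values as JSON. jog_arm: Moves the arm, as the interface text tells. Its arguments: {"type":"object","properties":{"plan":{"type":"string"},"grip_force":{"type":"number"}},"required":["plan"]}

```bash
mkdir -p pics
cat > h.py <<'E'
import numpy as np, cv2
from rig import env, imaging, job, models
np.set_printoptions(precision=4,suppress=True)
def K(im):
    f=240/np.tan(np.radians(im["fov_y"])/2); return np.array([[f,0,im["cx"]],[0,f,im["cy"]],[0,0,1.]])
def pts(im,uv,d=None):
    uv=np.asarray(uv,float).reshape(-1,2)
    n=cv2.undistortPoints(uv.reshape(-1,1,2),K(im),np.array(im["distortion"],float)).reshape(-1,2)
    if d is None: d=im["depth"][uv[:,1].round().astype(int),uv[:,0].round().astype(int)]
    c=np.c_[n*np.asarray(d).reshape(-1,1),np.broadcast_to(np.asarray(d).reshape(-1,1),(len(n),1))]
    T=np.array(im["world_from_camera"]); return c@T[:3,:3].T+T[:3,3]
def cloud(im):
    v,u=np.nonzero(im["depth"]>0); return pts(im,np.c_[u,v]),im["pixels"][v,u],np.c_[u,v]
def rayz(im,uv,z):
    T=np.array(im["world_from_camera"]); p=pts(im,uv,np.ones(len(np.reshape(uv,(-1,2)))))
    o=T[:3,3]; d=p-o; return o+d*((z-o[2])/d[:,2:])
def project(im,P):
    T=np.linalg.inv(np.array(im["world_from_camera"])); 
    return cv2.projectPoints(np.asarray(P,float).reshape(-1,3),cv2.Rodrigues(T[:3,:3])[0],T[:3,3],K(im),np.array(im["distortion"],float))[0].reshape(-1,2)
def save(im,n): cv2.imwrite("pics/"+n,im["pixels"][:,:,::-1])
E
python3 - <<'E'
from h import *
ims={}
for c in ["scene","top"]:
    im=imaging.get_image(c); ims[c]=im; save(im,c+"0.png"); np.save(c+"0.npy",im,allow_pickle=True)
    print(c,np.array(im["world_from_camera"])[:3].ravel(),im["fov_y"])
    for q in ["holder_grip","holder","keyholes","wide_cutout","narrow_cutout","hang_panel","screws","grey_pipe_center","brown_pipe_center","crank_handle"]:
        for r in models.tip_of(c,q)[:3]:
            u=np.array(r["at"]); 
            try: w=pts(im,u)[0]
            except Exception as e: w=e
            print(q,round(r["confidence"],2),u,w)
s=env.observe(); print(s); print(env.tcp_to_grasp)
E
```

```text
scene [-0.6916 -0.556   0.4612  0.0285 -0.7223  0.5308 -0.4432  0.4436  0.0016
 -0.6396 -0.7687  1.1014] 45.86582221008555
holder_grip 0.57 [308.5 302.1] [0.4804 0.0283 0.1207]
holder 0.6 [302.6 328. ] [0.4839 0.0434 0.0289]
keyholes 0.57 [302.5 316.5] [0.4868 0.0401 0.0698]
keyholes 0.17 [394.3 179.3] [ 0.5289 -0.2731  0.2269]
wide_cutout 0.72 [296.7 344.7] [0.4695 0.0744 0.0133]
narrow_cutout 0.7 [307.3 317.2] [0.4836 0.0295 0.0584]
narrow_cutout 0.59 [331.3 334.1] [0.4369 0.0027 0.0128]
hang_panel 0.97 [264.1 288.6] [0.6301 0.029  0.0065]
screws 0.85 [265.6 267.5] [0.6301 0.0179 0.0794]
grey_pipe_center 0.79 [416.8 258.7] [ 0.4109 -0.2372  0.0877]
grey_pipe_center 0.73 [234.2 231.5] [0.7535 0.0073 0.0867]
brown_pipe_center 0.95 [349.6 285.7] [ 0.4779 -0.0931  0.0573]
brown_pipe_center 0.72 [372.9 297.6] [ 0.417  -0.1016  0.0683]
crank_handle 0.71 [390.6 180.7] [ 0.5357 -0.2698  0.2199]
crank_handle 0.38 [265.2 264.2] [0.6299 0.0181 0.0922]
top [ 0.0085 -0.9932  0.1161  0.4955 -1.     -0.008   0.0049 -0.0811 -0.0039
 -0.1161 -0.9932  0.9787] 53.06775560514966
holder_grip 0.59 [246.
[... 878 characters left out ...]
0011]
crank_handle 0.97 [437.8 270.2] [ 0.5372 -0.2821  0.2254]
crank_handle 0.28 [264.9 328.9] [0.429  0.0091 0.0034]
{'time_s': 1.1, 'q': array([-78.5119,  21.8078,  74.3333,   0.0012,  83.8572, -12.3347]), 'qvel': array([-0.0523, -0.0495,  0.0132, -0.0323, -0.0196,  0.0078]), 'joint_efforts': array([ -0.0004, -44.8337, -23.146 ,  -0.0002,   0.0006,   0.    ]), 'position': array([ 0.2222, -0.5031,  0.2313]), 'tool_rot': array([[ 0.9148,  0.4039,  0.    ],
       [ 0.4039, -0.9148, -0.    ],
       [ 0.    ,  0.    , -1.    ]]), 'ft_force': array([ 0.6672,  0.2674, -1.3633]), 'wrist_torque': array([-0.0558,  0.0174, -0.0121]), 'gripper_force': 0.0, 'grip_width': 0.08538960751547313}
-0.0187
```

View images.

View pics/scene0.png

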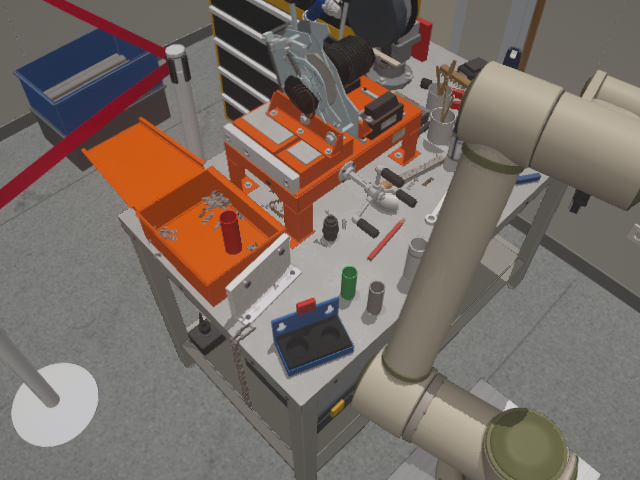

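View pics/top0.png

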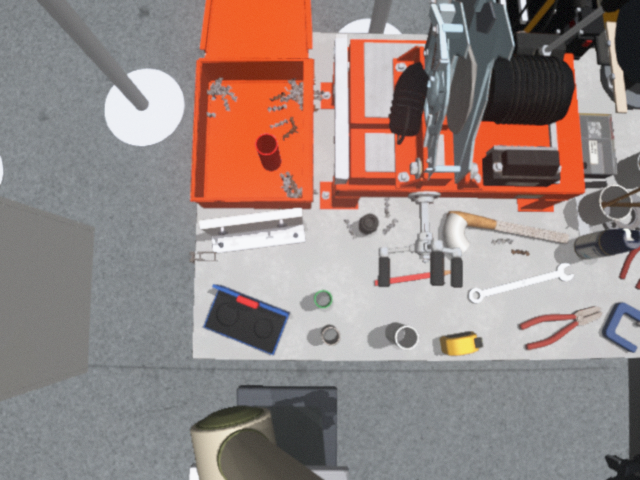

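```bash
cat > m1.py <<'E'
from h import *
for c in ["scene","top"]:
    im=np.load(c+"0.npy",allow_pickle=True).item()
    P,C,U=cloud(im); C=C.astype(int); hsv=cv2.cvtColor(im["pixels"],cv2.COLOR_RGB2HSV)[U[:,1],U[:,0]].astype(int)
    box=lambda a,b,d,e,f,g:(P[:,0]>a)&(P[:,0]<b)&(P[:,1]>d)&(P[:,1]<e)&(P[:,2]>f)&(P[:,2]<g)
    print("==",c)
    t=box(.35,.5,-.35,-.05,-.02,.01)&(hsv[:,1]<40); print("table z",np.median(P[t,2]))
    # red grip
    m=box(.4,.56,-.05,.12,.08,.15)&((hsv[:,0]<8)|(hsv[:,0]>172))&(hsv[:,1]>120)
    q=P[m]; print("grip",m.sum(),q.min(0),q.max(0))
    top=q[q[:,2]>np.percentile(q[:,2],95)-.006]; r=cv2.minAreaRect((top[:,:2]*1000).astype(np.float32)); print("grip top rect",r,np.median(top[:,2]))
    b=box(.38,.56,-.08,.14,.05,.105)&(hsv[:,0]>100)&(hsv[:,0]<125)&(hsv[:,1]>100)
    q=P[b]; r=cv2.minAreaRect((q[:,:2]*1000).astype(np.float32)); print("blue plate",b.sum(),r,q[:,2].max())
    a=box(.38,.56,-.08,.14,.012,.105)&(((hsv[:,0]>100)&(hsv[:,0]<125)&(hsv[:,1]>100))|(C.sum(1)<150))
    print("holder rect",cv2.minAreaRect((P[a][:,:2]*1000).astype(np.float32)))
    w=box(.55,.72,-.12,.16,.02,.14)&(hsv[:,1]<40); q=P[w]; print("panel",w.sum(),cv2.minAreaRect((q[:,:2]*1000).astype(np.float32)),np.percentile(q[:,2],99))
    w=box(.55,.72,-.12,.16,.1,.13)&(hsv[:,1]<40); q=P[w]; print("panel top",w.sum(),cv2.minAreaRect((q[:,:2]*1000).astype(np.float32)),np.percentile(q[:,2],99))
    for n,bb,L in [("grey",(.36,.47,-.33,-.2),.118),("brown",(.38,.46,-.16,-.08),.088)]:
        w=box(*bb,.02,.13); q=P[w]; 
        if len(q): 
            t=q[q[:,2]>L-.012]; print(n,len(q),np.percentile(q[:,2],98)); 
            if len(t)>5: print(cv2.minEnclosingCircle((t[:,:2]*1000).astype(np.float32)),np.median(t[:,2]))
    print("bin height",[np.percentile(P[box(.66,.9,-.08,.16,.0,.3)&(hsv[:,0]<14)&(hsv[:,1]>150)][:,2],p) for p in (50,90,99)])
E
python3 m1.py
python3 - <<'E'
import sys; sys.path.insert(0,'.')
import cv2,numpy as np
a=cv2.imread('pics/scene0.png')[220:390,210:440]; b=cv2.imread('pics/top0.png')[190:370,180:420]
r=lambda x:cv2.resize(x,(700,300*0+int(x.shape[0]*700/x.shape[1])),interpolation=cv2.INTER_CUBIC)
a=cv2.resize(a,(400,296),interpolation=cv2.INTER_CUBIC);b=cv2.resize(b,(400,300),interpolation=cv2.INTER_CUBIC)
a=cv2.copyMakeBorder(a,0,4,0,0,0)
cv2.imwrite('pics/crop0.png',np.hstack([a,b]))
E
```

```text
== scene
table z 0.0003674620562079678
grip 209 [0.4713 0.0144 0.0909] [0.4946 0.0542 0.1267]
grip top rect ((483.06390380859375, 33.73944854736328), (39.27898406982422, 12.955657005310059), 70.32023620605469) 0.12252334373200069
blue plate 575 ((485.0886535644531, 32.884281158447266), (148.5504150390625, 10.697669982910156), 70.12458038330078) 0.09534716348867378
holder rect ((447.37896728515625, 48.065025329589844), (150.3504180908203, 93.29579162597656), 69.4223861694336)
panel 2101 ((638.3641357421875, 32.28059387207031), (190.50732421875, 65.56175231933594), 89.30855560302734) 0.1158105475010599
panel top 795 ((629.4974975585938, 31.221839904785156), (32.07767105102539, 191.59048461914062), 7.127068519592285) 0.11629231159093799
grey 539 0.11839863858039579
((424.031494140625, -249.42623901367188), 23.295730590820312) 0.11386516823526627
brown 413 0.08958899642411139
((420.3197021484375, -117.38446807861328), 18.26328468322754) 0.08427643165320264
bin height [np.float64(0.03505838417393614), np.float64(0.09884501138858921), np.float64(0.11802466090998098)]
== top
table z -0.0016
[... 354 characters left out ...]
 ((448.67645263671875, 44.47056198120117), (149.4485321044922, 89.71878814697266), 69.352783203125)
panel 1585 ((653.3804931640625, 21.074325561523438), (73.03001403808594, 236.8258056640625), 7.654882431030273) 0.11392461233872825
panel top 1022 ((630.63916015625, 29.238250732421875), (29.755443572998047, 191.18995666503906), 7.45887565612793) 0.1142772634193654
grey 536 0.11809778486912897
((423.2897644042969, -253.14495849609375), 21.7779598236084) 0.11522728141070804
brown 168 0.08861273703144125
((422.9692077636719, -119.97437286376953), 17.080047607421875) 0.08597950950330974
bin height [np.float64(0.003826112909561308), np.float64(0.09706865547307791), np.float64(0.11727406339299686)]
```

View pics/crop0.png

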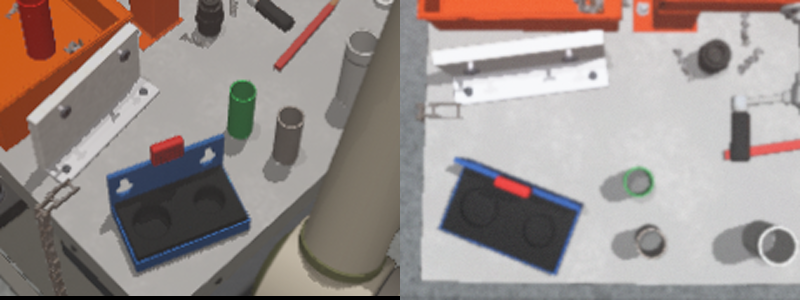

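jog_arm(plan="0 0 0 2.28 -1.92 -0.35 0;0 0 0 2.28 -1.92 -0.35 0;0 0 0 2.28 -1.92 -0.35 0;0 0 0 2.28 -1.92 -0.35 0;0 0 0 2.28 -1.92 -0.35 0;0 0 0 2.28 -1.92 -0.35 0;0 0 0 2.28 -1.92 -0.35 0;0 0 0 2.28 -1.92 -0.35 0;0 0 0 2.28 -1.92 -0.35 0;0 0 0 2.28 -1.92 -0.35 0")

```text
time_s: 1.93
position: [0.3535, -0.234, 0.2667]
tool_rot: [[0.915, 0.404, 0.0], [0.404, -0.915, -0.0], [0.0, 0.0, -1.0]]
ft_force: [0.9, -0.5, 0.6]
grip_width: 0.0856
gripper_force: 0.0
```

jog_arm(plan="0 0 0 2.28 -1.92 -0.35 0;0 0 0 2.28 -1.92 -0.35 0;0 0 0 2.28 -1.92 -0.35 0;0 0 0 2.28 -1.92 -0.35 0;0 0 0 2.28 -1.92 -0.35 0;0 0 0 2.28 -1.92 -0.35 0;0 0 0 2.28 -1.92 -0.35 0;0 0 0 2.28 -1.92 -0.35 0;0 0 0 2.28 -1.92 -0.35 0;0 0 0 2.28 -1.92 -0.35 0")

```text
time_s: 2.77
position: [0.4846, 0.0339, 0.3016]
tool_rot: [[0.915, 0.404, 0.0], [0.404, -0.915, -0.0], [0.0, 0.0, -1.0]]
ft_force: [0.7, -1.1, 0.9]
grip_width: 0.0853
gripper_force: 0.0
```

jog_arm(plan="0 0 -6.5 0 0 0 0;0 0 -6.5 0 0 0 0;0 0 -6.5 0 0 0 0;0 0 -6.5 0 0 0 0;0 0 -6.5 0 0 0 0;0 0 -6.5 0 0 0 0;0 0 -6.5 0 0 0 0;0 0 0 0 0 0 0")

```text
time_s: 3.43
position: [0.4842, 0.0324, 0.3014]
tool_rot: [[0.349, 0.937, 0.0], [0.937, -0.349, -0.0], [-0.0, 0.0, -1.0]]
ft_force: [-0.3, 0.1, 0.7]
grip_width: 0.0852
gripper_force: 0.0
```

Run:
```python
from h import *
im=imaging.get_image("wrist"); save(im,"w1.png"); np.save("w1.npy",im,allow_pickle=True)
print(np.array(im["world_from_camera"])[:3],im["fov_y"])
P,C,U=cloud(im); hsv=cv2.cvtColor(im["pixels"],cv2.COLOR_RGB2HSV)[U[:,1],U[:,0]].astype(int)
box=lambda a,b,d,e,f,g:(P[:,0]>a)&(P[:,0]<b)&(P[:,1]>d)&(P[:,1]<e)&(P[:,2]>f)&(P[:,2]<g)
m=box(.4,.56,-.05,.12,.11,.15)&((hsv[:,0]<8)|(hsv[:,0]>172))&(hsv[:,1]>120)
q=P[m];print("grip",m.sum(),cv2.minAreaRect((q[:,:2]*1000).astype(np.float32)),np.median(q[:,2]))
w=box(.55,.72,-.12,.16,.105,.13)&(hsv[:,1]<40); q=P[w]; print("panel top",w.sum(),len(q) and cv2.minAreaRect((q[:,:2]*1000).astype(np.float32)))
for qn in ["holder_grip","screws","wide_cutout","narrow_cutout","keyholes"]:
    for r in models.tip_of("wrist",qn)[:2]: print(qn,r["confidence"],r["at"],pts(im,r["at"])[0])
```

```text
[[ 0.9369 -0.3377 -0.0902  0.5068]
 [-0.3496 -0.9041 -0.2458  0.0946]
 [ 0.0015  0.2618 -0.9651  0.4443]] 63.017819445722196
grip 652 ((484.2017822265625, 33.17203140258789), (39.23687744140625, 11.075850486755371), 69.48796081542969) 0.12288267675848186
panel top 5059 ((628.7670288085938, 30.110794067382812), (30.994213104248047, 189.33651733398438), 7.893485069274902)
holder_grip 0.96 [317.3, 219.5] [0.4861 0.0363 0.123 ]
screws 0.92 [472.6, 163.4] [0.6279 0.0321 0.1025]
wide_cutout 0.57 [274.3, 169.7] [0.454  0.0841 0.0088]
narrow_cutout 0.71 [276.4, 244.2] [0.4245 0.005  0.0082]
keyholes 0.64 [326.0, 210.7] [ 0.491   0.0199 -0.0013]
keyholes 0.22 [320.1, 219.8] [0.4881 0.0352 0.1226]
```

View pics/w1.png

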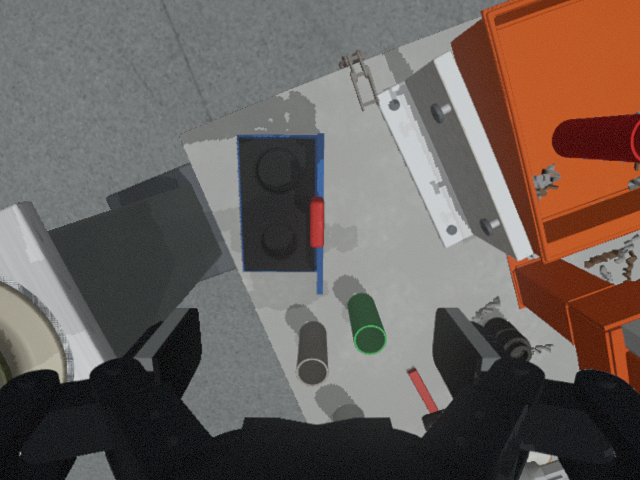

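jog_arm(plan="0 0 0 0.05 0 3.5 0;0 0 0 0 0 3.5 0;0 0 0 0 0 3.5 0;0 0 0 0 0 3.5 0;0 0 0 0 0 3.5 0;0 0 0 0 0 2.4 0;0 0 0 0 0 1 0;0 0 0 0 0 0 0")

```text
time_s: 4.4
position: [0.4832, 0.0329, 0.0901]
tool_rot: [[0.354, 0.935, -0.005], [0.935, -0.354, 0.001], [-0.001, -0.005, -1.0]]
ft_force: [-0.4, 0.1, 0.2]
grip_width: 0.0853
gripper_force: 0.0
```

jog_arm(plan="0 0 0 0 0 0 255;0 0 0 0 0 0 255;0 0 0 0 0 0 255;0 0 0 0 0 0 255;0 0 0 0 0 0 255;0 0 0 0 0 0 255;0 0 0 0 0 0 255;0 0 0 0 0 0 255;0 0 0 0 0 0 255;0 0 0 0 0 0 255", grip_force=80)

```text
time_s: 5.23
position: [0.4847, 0.0328, 0.0929]
tool_rot: [[0.353, 0.936, 0.001], [0.936, -0.353, -0.0], [0.0, 0.001, -1.0]]
ft_force: [-0.6, -0.7, 6.1]
grip_width: 0.0108
gripper_force: 79.1
```

Run:
```python
from h import *
# panel refine from saved pictures
for f in ["scene0","top0","w1"]:
    im=np.load(f+".npy",allow_pickle=True).item(); P,C,U=cloud(im); hsv=cv2.cvtColor(im["pixels"],cv2.COLOR_RGB2HSV)[U[:,1],U[:,0]].astype(int)
    s=np.array([.629,.030]); a=np.radians(7.5); ex=np.array([np.cos(a),np.sin(a)]); ey=np.array([-ex[1],ex[0]])
    L=np.c_[(P[:,:2]-s)@ex,(P[:,:2]-s)@ey,P[:,2]]
    m=(abs(L[:,0])<.006)&(abs(L[:,1])<.085)&(L[:,2]>.02)&(L[:,2]<.108)&(hsv[:,1]<60)
    q=L[m]
    for _ in range(3):
        c=np.linalg.lstsq(np.c_[np.ones(len(q)),q[:,1],q[:,2]-.07],q[:,0],rcond=None)[0]; r=q[:,0]-np.c_[np.ones(len(q)),q[:,1],q[:,2]-.07]@c; q=q[abs(r)<2.5*r.std()+1e-4]
    print(f,"face n",len(q),"x0",c[0],"slope y",np.degrees(c[1]),"slope z",np.degrees(c[2]),"res",r.std())
    w=(L[:,0]>.002)&(L[:,0]<.015)&(abs(L[:,1])<.12)&(L[:,2]>.108)&(L[:,2]<.12)&(hsv[:,1]<60); q=L[w]; print(" top ends",np.percentile(q[:,1],[0,1,99,100]),len(q))
    for sg in (-1,1):
        h=(L[:,0]<-.0075)&(L[:,0]>-.018)&(abs(L[:,1]-sg*.055)<.015)&(abs(L[:,2]-.1025)<.013); q=L[h]
        if h.sum()>4:
            hm=(q.max(0)+q.min(0))/2; print(" head",sg,h.sum(),q.mean(0),hm,q.min(0),q.max(0))
```

```text
scene0 face n 1205 x0 -0.0005014971006251966 slope y 0.06250238911054132 slope z -0.12532864093661453 res 0.0010560003742132694
 top ends [-0.0947 -0.0904  0.0955  0.0969] 408
 head -1 30 [-0.0131 -0.0523  0.106 ] [-0.012 -0.053  0.105] [-0.0162 -0.0607  0.0961] [-0.0079 -0.0453  0.1139]
 head 1 35 [-0.0131  0.0574  0.1054] [-0.0115  0.0573  0.1042] [-0.0154  0.05    0.096 ] [-0.0076  0.0646  0.1123]
top0 face n 524 x0 0.00039042748835045566 slope y -0.4052168270302533 slope z -0.41994352674481444 res 0.0004417107082208339
 top ends [-0.0966 -0.0946  0.0927  0.0946] 684
 head -1 31 [-0.0111 -0.0573  0.1064] [-0.0107 -0.0574  0.104 ] [-0.0134 -0.0648  0.0964] [-0.008  -0.05    0.1116]
 head 1 31 [-0.0116  0.0534  0.1054] [-0.0111  0.0533  0.104 ] [-0.0135  0.0449  0.0959] [-0.0087  0.0617  0.1122]
w1 face n 4332 x0 -0.0006212155789130011 slope y -0.23531050347859156 slope z -0.30344354792039757 res 0.00033200493672340793
 top ends [-0.0943 -0.0917  0.0931  0.0949] 3281
 head -1 168 [-0.0128 -0.0538  0.1073] [-0.0115 -0.055   0.1048] [-0.0153 -0.0629  0.0972] [-0.0077 -0.047   0.1124]
 head 1 202 [-0.0126  0.0549  0.1068] [-0.0111  0.0547  0.1039] [-0.0147  0.0461  0.0954] [-0.0075  0.0633  0.1124]
```

jog_arm(plan="0 0 0 0 0 -1 255;0 0 0 0 0 -2 255;0 0 0 0 0 -2.25 255;0 0 0 0.54 2.16 0 255;0 0 0 0.54 2.16 0 255;0 0 0 0.54 2.16 0 255;0 0 0 0.54 2.16 0 255;0 0 -5.67 0 0 0 255;0 0 -5.67 0 0 0 255;0 0 -5.67 0 0 0 255")

```text
time_s: 6.07
position: [0.5726, 0.0225, 0.1438]
tool_rot: [[0.059, 0.998, -0.002], [0.998, -0.059, 0.0], [0.0, -0.002, -1.0]]
ft_force: [-0.1, -0.7, -3.8]
grip_width: 0.0107
gripper_force: 79.0
```

jog_arm(plan="0 0 -5.67 0 0 0 255;0 0 -5.67 0 0 0 255;0 0 0 0 0 0 255;0 0 0 0 0 0 255;0 0 0 0 0 0 255")

```text
time_s: 6.48
position: [0.5726, 0.0226, 0.1445]
tool_rot: [[-0.131, 0.991, -0.001], [0.991, 0.131, 0.0], [0.0, -0.001, -1.0]]
ft_force: [0.3, -0.9, -3.7]
grip_width: 0.011
gripper_force: 79.0
```

```bash
cat > m2.py <<'E'
from h import *
import sys
tag=sys.argv[1]
o=env.observe(); print(o["position"],o["tool_rot"],o["ft_force"],o["grip_width"])
s=np.array([.6287,.030]); a=np.radians(7.7); ex=np.array([np.cos(a),np.sin(a)]); ey=np.array([-ex[1],ex[0]])
loc=lambda P:np.c_[(P[:,:2]-s)@ex,(P[:,:2]-s)@ey,P[:,2]]
print("tcp local",loc(o["position"][None])[0])
for c in ["scene","top","wrist"]:
    im=imaging.get_image(c); save(im,f"{c}_{tag}.png"); np.save(f"{c}_{tag}.npy",im,allow_pickle=True)
    P,C,U=cloud(im); hsv=cv2.cvtColor(im["pixels"],cv2.COLOR_RGB2HSV)[U[:,1],U[:,0]].astype(int); L=loc(P)
    b=(abs(L[:,1])<.1)&(L[:,0]>-.13)&(L[:,0]<.01)&(L[:,2]>.04)&(L[:,2]<.19)&(hsv[:,0]>100)&(hsv[:,0]<125)&(hsv[:,1]>100)
    q=L[b]; print(c,"blue",b.sum(),q.min(0),q.max(0),cv2.minAreaRect((q[:,:2]*1000).astype(np.float32)))
    zt=np.percentile(q[:,2],98); t=q[(q[:,2]>zt-.012)]; print("  plate top part",len(t),t.min(0),t.max(0),cv2.minAreaRect((t[:,:2]*1000).astype(np.float32)))
    r=(abs(L[:,1])<.05)&(L[:,0]>-.13)&(L[:,0]<.02)&(L[:,2]>.1)&(L[:,2]<.2)&((hsv[:,0]<8)|(hsv[:,0]>172))&(hsv[:,1]>120)
    q=L[r]; 
    if len(q)>5: print("  red",len(q),q.min(0),q.max(0))
    w=(L[:,0]>.002)&(L[:,0]<.015)&(abs(L[:,1])<.12)&(L[:,2]>.108)&(L[:,2]<.12)&(hsv[:,1]<60); q=L[w]
    if len(q)>5: print("  panel ends",np.percentile(q[:,1],[0,1,99,100]))
E
python3 m2.py a
```

```text
[0.5726 0.0226 0.1445] [[-0.1307  0.9914 -0.0008]
 [ 0.9914  0.1307  0.0002]
 [ 0.0003 -0.0007 -1.    ]] [ 0.32   -0.9383 -3.6746] 0.010967238945913128
tcp local [-0.0566  0.0002  0.1445]
scene blue 241 [-0.1297  0.0536  0.0538] [-0.0515  0.0776  0.1442] ((-88.37861633300781, 74.2255630493164), (22.100008010864258, 80.21092987060547), 75.03922271728516)
  plate top part 21 [-0.0576  0.065   0.1325] [-0.0515  0.0767  0.1442] ((-54.55326843261719, 70.97122955322266), (5.21464204788208, 11.776402473449707), 6.473363876342773)
  panel ends [0.0152 0.0185 0.0953 0.0961]
top blue 93 [-0.1289 -0.0755  0.0524] [-0.0519 -0.055   0.1429] ((-88.69503021240234, -73.52098083496094), (78.03055572509766, 19.735815048217773), 13.641550064086914)
  plate top part 31 [-0.0558 -0.0755  0.1313] [-0.0519 -0.0558  0.1429] ((-53.88950729370117, -65.6545181274414), (3.8876419067382812, 19.685081481933594), 0.040532179176807404)
  panel ends [-0.0959 -0.0956 -0.0605 -0.0603]
wrist blue 4038 [-0.13   -0.0564  0.054 ] [-0.0507  0.0746  0.1439] ((-90.41661834716797, 9.091575622558594), (130.95970153808594, 79.30014038085938), 89.89423370361328)
  plate top part 2519 [-0.0566 -0.0539  0.1399] [-0.0507  0.0745  0.1439] ((-53.69987106323242, 10.291961669921875), (128.4241943359375, 5.806948184967041), 89.86105346679688)
  red 4510 [-0.0628 -0.0196  0.1446] [-0.0158  0.0207  0.2   ]
  panel ends [-0.0723 -0.0311  0.0939  0.0951]
```

jog_arm(plan="0 0 0 0 1.2 -0.1 255;0 0 0 0 1.2 0 255;0 0 0 0 1 0 255;0 0 0 0 0.4 0 255;0 0 0 0 0.3 0 255;0 0 0 0 0.3 0 255;0 0 0 0 0.2 0 255;0 0 0 0 0.2 0 255;0 0 0 0 0 0 255;0 0 0 0 0 0 255")

```text
time_s: 7.47
position: [0.6203, 0.0289, 0.1458]
tool_rot: [[-0.133, 0.991, -0.0], [0.991, 0.133, 0.0], [0.0, -0.0, -1.0]]
ft_force: [0.1, 0.4, -3.6]
grip_width: 0.0108
gripper_force: 79.1
```

jog_arm(plan="0 0 0 0 0.1 0 255;0 0 0 0 0.1 0 255;0 0 0 0 0.05 0 255;0 0 0 0 0 0 255")

```text
time_s: 7.8
position: [0.6226, 0.0292, 0.1458]
tool_rot: [[-0.134, 0.991, -0.001], [0.991, 0.134, -0.0], [-0.0, -0.001, -1.0]]
ft_force: [-2.6, 0.2, -1.7]
grip_width: 0.0109
gripper_force: 79.3
```

jog_arm(plan="0 0 0 0 0 0.5 255;0 0 0 0 0 0.5 255;0 0 0 0 0 0.5 255;0 0 0 0 0 0.4 255;0 0 0 0 0 0.2 255;0 0 0 0 0 0.1 255;0 0 0 0 0 0 255")

```text
time_s: 8.38
position: [0.6225, 0.0293, 0.1232]
tool_rot: [[-0.134, 0.991, -0.001], [0.991, 0.134, 0.0], [0.0, -0.001, -1.0]]
ft_force: [-4.1, -0.4, -5.3]
grip_width: 0.0109
gripper_force: 78.8
```

jog_arm(plan="0 0 0 0 0 0.05 255;0 0 0 0 0 0.05 255;0 0 0 0 0 0 255")

```text
time_s: 8.63
position: [0.6225, 0.0293, 0.1231]
tool_rot: [[-0.134, 0.991, -0.001], [0.991, 0.134, -0.0], [0.0, -0.001, -1.0]]
ft_force: [-5.7, 0.2, -0.9]
grip_width: 0.0108
gripper_force: 79.5
```

jog_arm(plan="0 0 0 0 0 0.05 255;0 0 0 0 0 0 150;0 0 0 0 0 0 150;0 0 0 0 0 0 150;0 0 0 0 0 0 150;0 0 0 0 0 0 150")

```text
time_s: 9.13
position: [0.6233, 0.0292, 0.1226]
tool_rot: [[-0.133, 0.991, 0.001], [0.991, 0.133, -0.0], [-0.0, 0.001, -1.0]]
ft_force: [0.0, -0.7, -0.3]
grip_width: 0.0353
gripper_force: 0.0
```

jog_arm(plan="0 0 0 0 0 -1 150;0 0 0 0 0 -2 150;0 0 0 0 0 -3 150;0 0 0 0 -1 -3 150;0 0 0 0 -3 -3 150;0 0 0 0 -4 -1 0;0 0 0 0 -4 0 0;0 0 0 0 0 0 0;0 0 0 0 0 0 0")

```text
time_s: 9.88
position: [0.5031, 0.0133, 0.2533]
tool_rot: [[-0.133, 0.991, 0.002], [0.991, 0.133, -0.0], [-0.001, 0.002, -1.0]]
ft_force: [1.1, -0.1, 0.4]
grip_width: 0.0812
gripper_force: 0.0
```

```bash
sed -i 's/L\[:,2\]>.04)/L[:,2]>.02)/' m2.py; python3 m2.py b
cat > m3.py <<'E'
from h import *
import sys
tag=sys.argv[1]
for c in ["scene","top","wrist"]:
    im=np.load(f"{c}_{tag}.npy",allow_pickle=True).item(); P,C,U=cloud(im)
    for n,p,L in [("grey",(.4237,-.252),.118),("brown",(.4217,-.119),.088)]:
        m=(abs(P[:,0]-p[0])<.035)&(abs(P[:,1]-p[1])<.035)&(abs(P[:,2]-L)<.006); q=P[m]
        if len(q)>8: print(c,n,len(q),cv2.minEnclosingCircle((q[:,:2]*1000).astype(np.float32)),np.median(q[:,2]))
E
python3 m3.py b
```

```text
[0.5031 0.0133 0.2533] [[-0.133   0.9911  0.0017]
 [ 0.9911  0.133  -0.0003]
 [-0.0005  0.0017 -1.    ]] [ 1.0663 -0.0604  0.3553] 0.0811799821750923
tcp local [-0.1267  0.0003  0.2533]
scene blue 560 [-0.0922 -0.0723  0.0298] [-0.      0.0775  0.1263] ((-46.344608306884766, 2.3423690795898438), (92.0453109741211, 149.9420623779297), 0.402578204870224)
  plate top part 111 [-0.0091 -0.0723  0.1142] [-0.      0.0758  0.1263] ((-4.431683540344238, 1.7092514038085938), (148.09259033203125, 9.058829307556152), 89.84025573730469)
  red 205 [-0.0151 -0.019   0.1209] [-0.0017  0.0226  0.1579]
  panel ends [-0.0839 -0.0786  0.0961  0.0969]
top blue 236 [-0.0894 -0.0764  0.0296] [-0.0023  0.073   0.1228] ((-45.851280212402344, -1.653900146484375), (149.42062377929688, 86.95751190185547), 89.92447662353516)
  plate top part 145 [-0.007  -0.0755  0.1093] [-0.0023  0.073   0.1228] ((-4.521345138549805, -1.2428131103515625), (4.642531871795654, 148.4866485595703), 0.13857921957969666)
  red 155 [-0.0124 -0.0215  0.1074] [-0.0026  0.0232  0.1545]
  panel ends [-0.0966 -0.0949  0.0924  0.0944]
wrist blue 5578 [-0.0908 -0.0745  0.0319] [-0.0008  0.0746  0.1225] ((-45.7740478515625, 0.0511016845703125), (90.10140991210938, 149.03790283203125), 0.06475610285997391)
  plate top part 1483 [-0.0081 -0.0674  0.1092] [-0.0008  0.0742  0.1225] ((-4.304810047149658, 3.3912429809570312), (7.207499980926514, 141.62942504882812), 0.12582355737686157)
  red 1940 [-0.0144 -0.0231  0.1059] [-0.0013  0.0197  0.1555]
  panel ends [-0.0795 -0.0737  0.0935  0.0944]
top grey 118 ((423.2154541015625, -252.94146728515625), 21.506479263305664) 0.11606197838653082
top brown 75 ((423.05767822265625, -119.75711822509766), 17.01750946044922) 0.08596296956698524
wrist brown 331 ((422.995361328125, -118.1822738647461), 17.210050582885742) 0.08750531541005196
```

jog_arm(plan="0 0 0 -3.14 -1.43 -0.2 0;0 0 0 -3.14 -1.43 -0.2 0;0 0 0 -3.14 -1.43 -0.2 0;0 0 0 -3.14 -1.43 -0.2 0;0 0 0 -3.14 -1.43 -0.2 0;0 0 0 -3.14 -1.43 -0.2 0;0 0 0 -3.14 -1.43 -0.2 0;0 0 0 -3.14 -1.43 -0.2 0;0 0 -7 0 0 0 0;0 0 -7 0 0 0 0")

```text
time_s: 10.87
position: [0.425, -0.2534, 0.2674]
tool_rot: [[-0.372, 0.928, -0.0], [0.928, 0.372, 0.0], [0.0, -0.0, -1.0]]
ft_force: [-1.2, 0.6, 0.0]
grip_width: 0.0855
gripper_force: 0.0
```

jog_arm(plan="0 0 -7 0 0 0 0;0 0 -7 0 0 0 0;0 0 -7 0 0 0 0;0 0 -7 0 0 0 0;0 0 -7 0 0 0 0;0 0 -7 0 0 0 0;0 0 -7 0 0 0 0;0 0 -7 0 0 0 0;0 0 -7 0 0 0 0;0 0 -7 0 0 0 0")

```text
time_s: 11.7
position: [0.4257, -0.2516, 0.2676]
tool_rot: [[-0.999, -0.036, 0.0], [-0.036, 0.999, 0.0], [-0.0, 0.0, -1.0]]
ft_force: [0.2, -0.1, 0.0]
grip_width: 0.0854
gripper_force: 0.0
```

jog_arm(plan="0 0 -6 0 0 0 0;0 0 0 0 0 0 0;0 0 0 0 0 0 0")

```text
time_s: 11.95
position: [0.4253, -0.2514, 0.2676]
tool_rot: [[-0.991, -0.131, -0.0], [-0.131, 0.991, 0.0], [0.0, 0.0, -1.0]]
ft_force: [0.1, -0.5, -0.3]
grip_width: 0.0851
gripper_force: 0.0
```

Run:
```python
from h import *
im=imaging.get_image("wrist"); np.save("wrist_c.npy",im,allow_pickle=True); save(im,"w_c.png")
o=env.observe(); print(o["position"],o["q"])
P,C,U=cloud(im)
for n,p,L in [("grey",(.4235,-.2513),.118),("brown",(.4225,-.1185),.088)]:
    m=(abs(P[:,0]-p[0])<.035)&(abs(P[:,1]-p[1])<.035)&(abs(P[:,2]-L)<.006); q=P[m]
    if len(q)>8: print(n,len(q),cv2.minEnclosingCircle((q[:,:2]*1000).astype(np.float32)),np.median(q[:,2]),C[m].mean(0))
```

```text
[ 0.4252 -0.2513  0.2676] [ -44.3444   14.6678   78.8915    0.0024   86.4493 -141.8366]
grey 692 ((422.75921630859375, -252.66819763183594), 21.336252212524414) 0.1179857042916033 [123.3988 123.9436 120.7095]
brown 489 ((422.6169738769531, -119.1118392944336), 16.95618438720703) 0.08744727256690377 [75.4479 72.6503 68.955 ]
```

View pics/w_c.png

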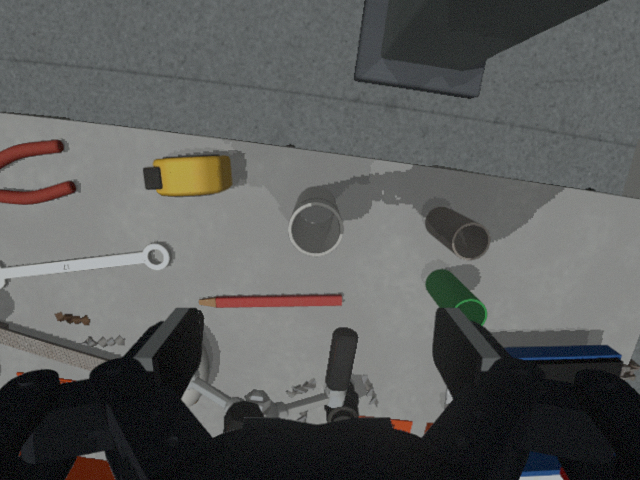

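jog_arm(plan="0 0 0 0.25 -0.09 3.5 0;0 0 0 0 0 3.5 0;0 0 0 0 0 3.5 0;0 0 0 0 0 3.5 0;0 0 0 0 0 3 0;0 0 0 0 0 2 0;0 0 0 0 0 0.95 0;0 0 0 0 0 0 0;0 0 0 0 0 0 0")

```text
time_s: 12.75
position: [0.4226, -0.2524, 0.0683]
tool_rot: [[-0.991, -0.132, -0.0], [-0.132, 0.991, 0.0], [0.0, 0.0, -1.0]]
ft_force: [1.2, -1.1, 0.9]
grip_width: 0.0852
gripper_force: 0.0
```

jog_arm(plan="0 0 0 0 0 0 255;0 0 0 0 0 0 255;0 0 0 0 0 0 255;0 0 0 0 0 0 255;0 0 0 0 0 0 255;0 0 0 0 0 0 255;0 0 0 0 0 0 255", grip_force=50)

```text
time_s: 13.33
position: [0.4226, -0.2525, 0.0691]
tool_rot: [[-0.991, -0.133, 0.001], [-0.133, 0.991, -0.001], [-0.001, -0.001, -1.0]]
ft_force: [-1.2, 0.2, 5.9]
grip_width: 0.0415
gripper_force: 50.0
```

jog_arm(plan="0 0 0 0 0 -2 255;0 0 0 0 0 -4 255;0 0 0 0 0 -4 255;0 0 0 -0.87 3.52 -0.5 255;0 0 0 -0.87 3.52 0 255;0 0 0 -0.87 3.52 0 255;0 0 0 -0.87 3.52 0 255;0 0 0 -0.87 3.52 0 255;0 0 0 -0.87 3.52 0 255;0 0 0 -0.87 3.52 0 255")

```text
time_s: 14.17
position: [0.4491, 0.002, 0.1731]
tool_rot: [[-0.991, -0.133, -0.001], [-0.133, 0.991, 0.0], [0.001, 0.0, -1.0]]
ft_force: [0.8, -1.0, -4.0]
grip_width: 0.0415
gripper_force: 52.6
```

jog_arm(plan="0 0 0 -2.67 0.88 0 255;0 0 0 -2.67 0.88 0 255;0 0 0 -2.67 0.88 0 255;0 0 0 -2.67 0.88 0 255;0 0 0 -2.67 0.88 0 255;0 0 0 0 0 0 255;0 0 0 0 0 0 255;0 0 0 0 0 0 255")

```text
time_s: 14.83
position: [0.5754, 0.0616, 0.1726]
tool_rot: [[-0.991, -0.134, -0.002], [-0.134, 0.991, 0.0], [0.002, 0.0, -1.0]]
ft_force: [0.2, -1.3, -4.2]
grip_width: 0.0413
gripper_force: 52.8
```

```bash
cat > m4.py <<'E'
from h import *
import sys
# pipe axis vs holder, per camera, panel-local (cancels calibration offset)
tag,R,Ltop=sys.argv[1],float(sys.argv[2]),float(sys.argv[3])
s=np.array([.6287,.030]); a=np.radians(7.7); ex=np.array([np.cos(a),np.sin(a)]); ey=np.array([-ex[1],ex[0]])
loc=lambda P:np.c_[(P[:,:2]-s)@ex,(P[:,:2]-s)@ey,P[:,2]]
o=env.observe(); t=loc(o["position"][None])[0]; print("tcp",o["position"],"local",t,o["ft_force"])
from scipy.optimize import least_squares
for c in ["scene","top","wrist"]:
    im=imaging.get_image(c); save(im,f"{c}_{tag}.png"); np.save(f"{c}_{tag}.npy",im,allow_pickle=True)
    P,C,U=cloud(im); hsv=cv2.cvtColor(im["pixels"],cv2.COLOR_RGB2HSV)[U[:,1],U[:,0]].astype(int); L=loc(P)
    b=(abs(L[:,1])<.1)&(L[:,0]>-.11)&(L[:,0]<.01)&(L[:,2]>.02)&(L[:,2]<.13)&(hsv[:,0]>100)&(hsv[:,0]<125)&(hsv[:,1]>100)
    q=L[b]; print(c,"blue",b.sum(),q.min(0),q.max(0))
    m=(abs(L[:,0]-t[0])<.03)&(abs(L[:,1]-t[1])<.03)&(L[:,2]>Ltop-.118+.02)&(L[:,2]<t[2]-.012)&(hsv[:,1]<70); q=L[m]
    if m.sum()>30:
        T=loc(np.array(im["world_from_camera"])[None,:3,3])[0]
        f=lambda p:np.hypot(q[:,0]-p[0]-p[2]*(q[:,2]-t[2]),q[:,1]-p[1]-p[3]*(q[:,2]-t[2]))-R
        r=least_squares(f,[t[0],t[1],0,0],loss="soft_l1",f_scale=.001); print("  axis",m.sum(),r.x,"rms",np.sqrt(np.mean(r.fun**2)))
E
python3 m4.py d .021 .225
```

```text
tcp [0.5754 0.0616 0.1726] local [-0.0486  0.0385  0.1726] [ 0.2233 -1.3234 -4.1837]
scene blue 160 [-0.0615  0.046   0.0329] [-0.0007  0.0775  0.1229]
top blue 253 [-0.0896 -0.0761  0.0283] [-0.0021  0.0368  0.1212]
wrist blue 5258 [-0.0907 -0.076   0.032 ] [0.     0.0744 0.1221]
  axis 1832 [-0.0499  0.0383 -0.0386  0.004 ] rms 0.0007871944721919788
```

jog_arm(plan="0 0 0 -0.1 -0.05 1.5 255;0 0 0 0 0 1.5 255;0 0 0 0 0 0.8 255;0 0 0 0 0 0.3 255;0 0 0 0 0 0.2 255;0 0 0 0 0 0.2 255;0 0 0 0 0 0.2 255;0 0 0 0 0 0 255")

```text
time_s: 15.65
position: [0.5772, 0.0612, 0.1264]
tool_rot: [[-0.991, -0.134, 0.0], [-0.134, 0.991, 0.0], [-0.0, -0.0, -1.0]]
ft_force: [-0.4, -0.2, -4.3]
grip_width: 0.0411
gripper_force: 52.8
```

jog_arm(plan="0 0 0 0 0 0.3 255;0 0 0 0 0 0.3 255;0 0 0 0 0 0.3 255;0 0 0 0 0 0.3 255;0 0 0 0 0 0.3 255;0 0 0 0 0 0.2 255;0 0 0 0 0 0.1 255;0 0 0 0 0 0 255")

```text
time_s: 16.32
position: [0.5772, 0.0613, 0.108]
tool_rot: [[-0.991, -0.133, -0.0], [-0.133, 0.991, 0.0], [0.0, 0.0, -1.0]]
ft_force: [-0.8, -0.9, -4.9]
grip_width: 0.0414
gripper_force: 52.9
```

jog_arm(plan="0 0 0 0 0 0.05 255;0 0 0 0 0 0.05 255;0 0 0 0 0 0.05 255;0 0 0 0 0 0 255")

```text
time_s: 16.65
position: [0.5773, 0.0612, 0.1069]
tool_rot: [[-0.991, -0.133, 0.0], [-0.133, 0.991, -0.0], [-0.0, -0.0, -1.0]]
ft_force: [-1.0, 0.5, -2.8]
grip_width: 0.0411
gripper_force: 53.0
```

jog_arm(plan="0 0 0 0 0 0 80;0 0 0 0 0 0 80;0 0 0 0 0 0 80;0 0 0 0 0 0 80;0 0 0 0 0 -1 80;0 0 0 0 0 -3 80;0 0 0 0 0 -3.5 80;0 0 0 0 0 -3.5 80;0 0 0 0 0 -3 80;0 0 0 0 0 0 80")

```text
time_s: 17.48
position: [0.579, 0.0612, 0.2543]
tool_rot: [[-0.991, -0.134, 0.012], [-0.134, 0.991, -0.001], [-0.012, -0.003, -1.0]]
ft_force: [0.5, 0.0, 0.3]
grip_width: 0.0587
gripper_force: 0.0
```

jog_arm(plan="0 0 0 2.53 -2.25 0 0;0 0 0 2.53 -2.25 0 0;0 0 0 2.53 -2.25 0 0;0 0 0 2.53 -2.25 0 0;0 0 0 2.53 -2.25 0 0;0 0 0 2.53 -2.25 0 0;0 0 0 2.53 -2.25 0 0;0 0 0 0 0 0 0;0 0 0 0 0 0 0")

```text
time_s: 18.23
position: [0.4221, -0.1194, 0.2474]
tool_rot: [[-0.991, -0.13, 0.001], [-0.13, 0.991, -0.0], [-0.001, -0.0, -1.0]]
ft_force: [-0.1, -0.3, -0.0]
grip_width: 0.0853
gripper_force: 0.0
```

```bash
cat > m5.py <<'E'
from h import *
s=np.array([.6287,.030]); a=np.radians(7.7); ex=np.array([np.cos(a),np.sin(a)]); ey=np.array([-ex[1],ex[0]])
o=env.observe(); print(o["position"],o["ft_force"])
for c in ["scene","top","wrist"]:
    im=imaging.get_image(c); save(im,f"{c}_e.png")
    P,C,U=cloud(im)
    G=s-.0475*ex+.038*ey; N=s-.0475*ex-.038*ey
    for n,p,L in [("brown",(.4226,-.1188),.088),("grey placed",G,.156),("brown placed",N,.126)]:
        m=(abs(P[:,0]-p[0])<.03)&(abs(P[:,1]-p[1])<.03)&(abs(P[:,2]-L)<.005); q=P[m]
        if len(q)>8:
            ce,r=cv2.minEnclosingCircle((q[:,:2]*1000).astype(np.float32)); l=np.array(ce)/1000-s; print(c,n,len(q),ce,r,np.median(q[:,2]),"local",l@ex,l@ey)
E
python3 m5.py
```

```text
[ 0.4221 -0.1194  0.2474] [-0.1235 -0.2774 -0.0288]
scene grey placed 113 (574.2539672851562, 63.350399017333984) 22.24327850341797 0.15454349863047911 local -0.049486610965024054 0.04034470136458562
top grey placed 122 (576.6908569335938, 59.88374710083008) 21.49547576904297 0.15325905324485783 local -0.047536177730328796 0.036582798007791545
wrist brown 442 (422.0540466308594, -118.54061889648438) 16.954803466796875 0.08790918893781116 local -0.22468505898348606 -0.11951355477760274
wrist grey placed 191 (569.762939453125, 68.82063293457031) 17.454790115356445 0.15474102576684345 local -0.053204208320102524 0.046367346962898355
```

jog_arm(plan="0 0 0 0 0.07 3.5 0;0 0 0 0 0 3.5 0;0 0 0 0 0 3.5 0;0 0 0 0 0 3.5 0;0 0 0 0 0 3 0;0 0 0 0 0 1.8 0;0 0 0 0 0 0.8 0;0 0 0 0 0 0 0;0 0 0 0 0 0 0")

```text
time_s: 19.13
position: [0.4233, -0.1175, 0.0513]
tool_rot: [[-0.991, -0.135, 0.0], [-0.135, 0.991, -0.0], [-0.0, -0.0, -1.0]]
ft_force: [0.1, 0.5, 0.3]
grip_width: 0.0852
gripper_force: 0.0
```

jog_arm(plan="0 0 0 0 0 0 255;0 0 0 0 0 0 255;0 0 0 0 0 0 255;0 0 0 0 0 0 255;0 0 0 0 0 0 255;0 0 0 0 0 0 255;0 0 0 0 0 0 255;0 0 0 0 0 0 255", grip_force=50)

```text
time_s: 19.8
position: [0.423, -0.118, 0.0514]
tool_rot: [[-0.991, -0.133, 0.001], [-0.133, 0.991, -0.001], [-0.001, -0.001, -1.0]]
ft_force: [-0.6, 0.7, 6.4]
grip_width: 0.0323
gripper_force: 48.9
```

jog_arm(plan="0 0 0 0 0 -2 255;0 0 0 0 0 -4 255;0 0 0 0 0 -4 255;0 0 0 0 0 -0.5 255;0 0 0 -2.95 1.35 0 255;0 0 0 -2.95 1.35 0 255;0 0 0 -2.95 1.35 0 255;0 0 0 -2.95 1.35 0 255;0 0 0 -2.95 1.35 0 255;0 0 0 -2.95 1.35 0 255")

```text
time_s: 20.63
position: [0.5881, -0.0127, 0.1549]
tool_rot: [[-0.991, -0.134, -0.001], [-0.134, 0.991, 0.0], [0.001, 0.0, -1.0]]
ft_force: [0.1, -0.3, -1.5]
grip_width: 0.0324
gripper_force: 50.3
```

jog_arm(plan="0 0 0 0 0 0 255;0 0 0 0 0 0 255;0 0 0 0 0 0 255")

```text
time_s: 20.88
position: [0.5866, -0.0139, 0.1549]
tool_rot: [[-0.991, -0.134, -0.002], [-0.134, 0.991, 0.0], [0.002, 0.0, -1.0]]
ft_force: [-0.9, 1.2, -2.0]
grip_width: 0.0324
gripper_force: 50.3
```

```bash
sed -i 's/Ltop-.118+.02)/Ltop)/' m4.py; python3 m4.py f .017 .112; python3 m5.py
```

```text
tcp [ 0.5866 -0.0139  0.1549] local [-0.0477 -0.0379  0.1549] [-0.9164  1.1513 -1.9889]
scene blue 415 [-0.0923  0.0091  0.0275] [-0.0017  0.0774  0.1241]
top blue 28 [-0.0896 -0.0275  0.0456] [-0.0869  0.0701  0.0552]
wrist blue 3839 [-0.0911 -0.0752  0.0327] [-0.0019  0.0753  0.1215]
  axis 1535 [-0.0502 -0.0381 -0.0471  0.0113] rms 0.0009262093661357087
[ 0.5866 -0.0145  0.1558] [-0.0184  0.5088 -2.3244]
scene grey placed 60 (575.6478881835938, 66.90141296386719) 21.400583267211914 0.15436864989599924 local -0.04762947195987785 0.043676930383596616
top grey placed 54 (570.751220703125, 60.65096664428711) 20.178531646728516 0.15338117428499026 local -0.05331946062713474 0.03813892888714314
wrist grey placed 2627 (575.349609375, 61.18281173706055) 21.89133644104004 0.15466405671466488 local -0.048691274812333436 0.03804985788171718
wrist brown placed 359 (584.89599609375, -14.812346458435059) 16.548410415649414 0.1261056346681429 local -0.049413267312945486 -0.03853915109066337
```

jog_arm(plan="0 0 0 -0.1 0 1.5 255;0 0 0 0 0 1.5 255;0 0 0 0 0 0.8 255;0 0 0 0 0 0.3 255;0 0 0 0 0 0.2 255;0 0 0 0 0 0.2 255;0 0 0 0 0 0.2 255;0 0 0 0 0 0 255")

```text
time_s: 21.85
position: [0.5883, -0.0138, 0.1089]
tool_rot: [[-0.991, -0.134, 0.0], [-0.134, 0.991, -0.0], [-0.0, -0.0, -1.0]]
ft_force: [0.3, 0.3, -1.9]
grip_width: 0.0322
gripper_force: 50.3
```

Bottom is about 5 mm inside the cutout with no contact force.

jog_arm(plan="0 0 0 0 0 0.3 255;0 0 0 0 0 0.3 255;0 0 0 0 0 0.3 255;0 0 0 0 0 0.3 255;0 0 0 0 0 0.3 255;0 0 0 0 0 0.2 255;0 0 0 0 0 0.1 255;0 0 0 0 0 0.05 255;0 0 0 0 0 0 255")

```text
time_s: 22.6
position: [0.5883, -0.0138, 0.0902]
tool_rot: [[-0.991, -0.134, -0.0], [-0.134, 0.991, 0.0], [0.0, 0.0, -1.0]]
ft_force: [0.3, 0.0, -1.3]
grip_width: 0.0326
gripper_force: 50.3
```

jog_arm(plan="0 0 0 0 0 0.05 255;0 0 0 0 0 0.05 255;0 0 0 0 0 0 255")

```text
time_s: 22.85
position: [0.5882, -0.0137, 0.0893]
tool_rot: [[-0.991, -0.134, 0.0], [-0.134, 0.991, 0.0], [-0.0, 0.0, -1.0]]
ft_force: [-0.2, 0.8, -2.3]
grip_width: 0.0321
gripper_force: 50.3
```

jog_arm(plan="0 0 0 0 0 0 110;0 0 0 0 0 0 110;0 0 0 0 0 0 110;0 0 0 0 0 0 110;0 0 0 0 0 -1 110;0 0 0 0 0 -3 110;0 0 0 0 0 -3.5 110;0 0 0 0 0 -3.5 110;0 0 0 0 0 -3 110;0 0 0 0 0 0 110")

```text
time_s: 23.68
position: [0.5901, -0.0139, 0.2367]
tool_rot: [[-0.991, -0.134, 0.012], [-0.134, 0.991, -0.002], [-0.011, -0.004, -1.0]]
ft_force: [1.1, -0.2, 0.7]
grip_width: 0.0488
gripper_force: 0.0
```

jog_arm(plan="0 0 0 3 0 -1 110;0 0 0 3 0 -1 110;0 0 0 3 0 -1 110;0 0 0 3 0 0 110;0 0 0 3 0 0 110;0 0 0 0 0 0 110;0 0 0 0 0 0 110;0 0 0 0 0 0 110")

```text
time_s: 24.35
position: [0.4401, -0.0339, 0.2597]
tool_rot: [[-0.991, -0.133, 0.001], [-0.133, 0.991, -0.0], [-0.001, -0.0, -1.0]]
ft_force: [0.2, -0.4, 0.2]
grip_width: 0.0485
gripper_force: 0.0
```

```bash
python3 m2.py g; python3 m5.py
python3 - <<'E'
import cv2,numpy as np
a=cv2.imread('pics/scene_e.png')[200:390,200:400]; b=cv2.imread('pics/wrist_e.png')
cv2.imwrite('pics/fin.png',np.hstack([cv2.resize(a,(400,380),interpolation=cv2.INTER_CUBIC),cv2.resize(b,(400,300))[np.r_[0:300,[299]*80]]]))
E
```

```text
[ 0.4401 -0.0339  0.2597] [[-0.9911 -0.1333  0.0012]
 [-0.1333  0.9911 -0.0002]
 [-0.0011 -0.0004 -1.    ]] [ 0.1795 -0.434   0.19  ] 0.04849454639425385
tcp local [-0.1955 -0.038   0.2597]
scene blue 565 [-0.0928 -0.0733  0.0298] [-0.0002  0.0774  0.126 ] ((-46.94572067260742, 1.779754638671875), (92.3528060913086, 151.074462890625), 0.5904235243797302)
  plate top part 111 [-0.0099 -0.0733  0.1143] [-0.0013  0.0768  0.126 ] ((-6.154160022735596, 1.7301101684570312), (8.441039085388184, 150.1392822265625), 0.6714127659797668)
  red 197 [-0.0166 -0.0181  0.1193] [-0.0035  0.022   0.1566]
  panel ends [-0.093  -0.0926  0.0954  0.0957]
top blue 380 [-0.0898 -0.0764  0.028 ] [-0.0032  0.0733  0.1227] ((-46.54844284057617, -1.5144271850585938), (149.66415405273438, 86.59527587890625), 89.9519271850586)
  plate top part 151 [-0.0077 -0.0754  0.109 ] [-0.0032  0.0733  0.1227] ((-5.477732181549072, -1.0713424682617188), (148.7090606689453, 4.45462703704834), 89.9519271850586)
  red 158 [-0.0143 -0.0213  0.107 ] [-0.0045  0.0234  0.1539]
  panel ends [-0.0966 -0.0949  0.0924  0.0944]
wrist b
[... 471 characters left out ...]
125, 63.91920471191406) 23.034936904907227 0.15439129941660396 local -0.04855193788847682 0.04079230977466561
scene brown placed 60 (594.6270141601562, -3.476135492324829) 29.217153549194336 0.12414895286112415 local -0.03825109622856917 -0.028608978465779315
top grey placed 104 (575.764404296875, 59.72962951660156) 21.393896102905273 0.1533990859360781 local -0.04847492635586525 0.03655420192580511
top brown placed 64 (587.0349731445312, -15.896894454956055) 16.640132904052734 0.12336410612467846 local -0.04743889144000258 -0.03990051331023151
wrist brown placed 448 (585.002685546875, -14.670353889465332) 17.175758361816406 0.12437976839159545 local -0.04928851481463788 -0.03841273375317861
```

View pics/fin.png

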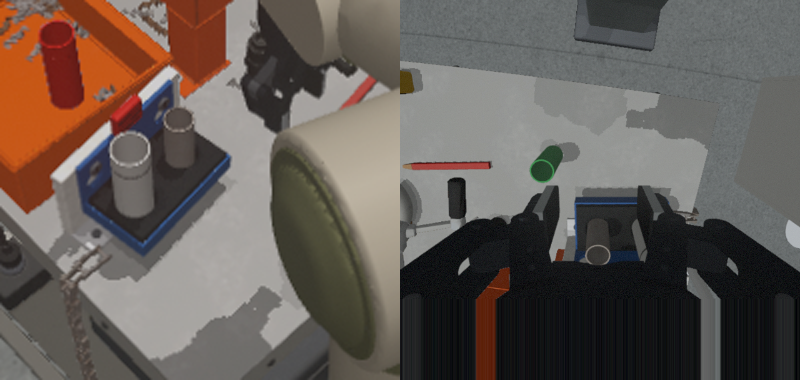

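The final crop shows the holder on the panel. The grey pipe is at (131,172) and the brown pipe at (180,137), both upright in their cutouts, and the gripper is clear.

```bash
python3 -c "
from rig import job; print(job.close_job())"
```

```text
the job is handed in; nothing more can be done
None
```

I hung the empty holder home on both screws, stood the grey pipe in the wide cutout and the brown pipe in the narrow one, and handed the job in about 25 s in; my last measurements were within the limits, but no verdict came back.

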